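# Set the batch number and stamp a leather tag

### The job

The number wheel of the leather-marking press has been left on the wrong number. Gently push its round knob down against the spring, keep it down while you turn it until 5 stands in the small window, feel for the notch there (the numerals do not line up exactly with it) and let the knob spring fully up so that the wheel locks; only then press the black stamping plunger gently down until it bears firmly on the leather tag, whose thickness you do not know, and let go so that it comes back up. Never force the knob or the plunger, and leave the jar, the cup and the wooden burnisher where they are.

Things in the scene. Friction and masses are not known exactly. Their poses are not given: they have to be found in the camera images.
- press: Dark iron bench marking press, fixed; base 170 (x) by 320 (y) by 12 mm. Origin on the table 15 mm to +y of the base's middle; z up. Square dial case 150 x 150 mm, top face 84 mm high, centred at y = +65 mm. Stamping head 70 mm wide in y at y = -105 mm, from x = -25 to +80 mm, top 127 mm high, over an anvil holding a tan leather tag.
- knob_top (a point): Centre of the top of the black round ribbed push-to-turn knob, 44 mm across, upright sides from 4 to 42 mm above the case; turns about the vertical axis through this point. The knob sinks with knob_travel. Fingers may grip it at any yaw; keep the fingertips 12 mm or more above the case before pushing, as the knob goes down 8.5 mm.
- drum (a joint): Angle of the number drum and knob (rad), growing counter-clockwise from above. Number n (1 to 8) is centred in the window at (n-1) x 0.7854 (5 at 3.1416), but its locking notch may lie up to 0.12 rad to either side, the same for all numbers. End stops at -0.25 and 5.75: no way round from 8 to 1. Starts between 0.6 and 2.5. Drag when unlocked 0.06 N m; locked, it does not turn.
- knob_travel (a joint): How far the knob is pushed down (m): 0 = fully up, 0.0085 = hard stop. Spring 5 N (top) to 9 N (stop). At 0 a hidden pin locks the drum in one of 8 notches; beyond 0.0065 it is free. Released off a notch the knob stays down at 0.004 to 0.006 and still turns, until the pin meets a notch, which blocks further turning; within 0.04 rad of a notch it slips in and centres itself.
- seat (a joint): Hidden seat of the knob's spindle inside the case (m), 0 = in place. It stays there up to a push of about 25 N on the knob; a harder push at the stop drives it down, and beyond 0.001 the press is damaged.
- press_window (a point): Centre of the window in the case's top face, 33 mm (press x) by 23 mm (press y), 43 mm to the press's +y side of the knob's axis. Behind it the cream drum carries black numerals about 25 mm tall, made of straight bars, upright for someone standing on the press's -x side.
- plunger_top (a point): Centre of the flat top of the black stamping plunger, a button 44 mm across on the stamping head, 158 mm above the table when up; to be pushed straight down with closed fingertips, not squeezed between them (a squeeze counts as force on it).
- plunger (a joint): How far the plunger is pushed down (m): 0 = up, 0.014 = hard stop. Its ram meets the leather between 0.008 and 0.012, depending on the tag's unknown thickness; it must bear on it with 4 N or more. The return spring takes 2 N (top) to 6 N (0.012) besides, so push with about 12 to 18 N in all; more than 25 N on the plunger damages it. Springs back when let go.
- anvil: Plain steel anvil block under the stamping head, 55 x 60 mm, top 52.5 mm above the table, with the tan leather tag (75 x 40 mm, 2.5 to 6.5 mm thick) fixed on it. Origin at the middle of its underside, 12 mm above the table. Not handled.
- jar_mid (a point): Bystander: amber glass jar with steel cap, 60 mm across, 75 mm tall, on the press's +y side; point half-way up. Leave alone.
- cup_mid (a point): Bystander: small open steel cup for rivets, 70 mm across, 45 mm tall, beyond the press; point half-way up. Leave alone.
- burnisher_mid (a point): Bystander: turned wooden edge burnisher, 115 mm long, 28 mm thick, lying on the press's -y side; point at its middle. Leave alone.

How it is judged:
By the outcome, as a careful person would: the job done as asked, in the order asked, and still so for the second after the job is handed in, with the robot touching nothing.
It also fails if it takes over 72 s, if anything falls off the work surface, if the arm or the gripper's body presses on something with over 40 N, if the wrist force passes 120 N, or if a joint passes its speed limit or range.

### The arm

A 6-joint arm with a two-finger parallel gripper is mounted at the origin on the work surface. World frame = base frame: x ahead of the robot, y to its left, z up, the work surface at z = 0. Lengths are in m, angles in rad, forces in N, time in s.
With the tool pointing down it reaches from about 0.375 to 0.925 m from the base axis. Payload 5.7 kg.
Tool frame: the origin (TCP) lies at the very end of the fingers, on their centre line; the grasp point (between the pads) lies 19 mm behind it; y points along the fingers, x is the direction in which the jaws open and shut, and the axes are right-handed (so a half turn about y gives the same grasp; the last joint's range is limited). The gripper opens to 85 mm and grips with 20 to 120 N. Pads are 22 mm wide; open, the fingers measure 114 mm over their backs; the gripper's body (76 mm by 85 mm) begins 54 mm behind the grasp point. The pads swing forward as they close: fully open they stand 13 mm farther back than shut.
Start: joints at [-1.423, 0.359, 1.51, -0, 1.272, -0.115], TCP at [0.156, -0.579, 0.231] pointing down, gripper open.
Joint ranges: [-2.97, 2.97], [-1.01, 2.36], [0.21, 2.38], [-0.96, 4.11], [0.2, 2.71], [-2.98, 2.98]. Speed limits (rad/s): [2.39, 2.39, 3.14, 3.14, 3.14, 3.14].

### API

Orientations are given as a unit quaternion [w, x, y, z].
In Python, from rig import ctrl gives the robot as it stands.
- The arm moves only by the shell command python3 -m crank 'ROWS' [FORCE]. ROWS is JSON, a list of rows, each a list of 3 entries, a list of its own where there are three numbers: the shift along the world's x, y, z in mm, then the turn, a rotation vector about the world's x, y, z in degrees, then the opening, from 0 (shut) to 1 (fully open). In form: [[[x, y, z], [wx, wy, wz], fingers], ...]. A call has 1 to 8 rows; each row shifts and turns the pose as measured when the row begins; what a row does not reach is not made up. A row lasts 1/10 s, in which the tool goes at most 50 mm and 8.59 degrees, less where a joint would pass 70% of its speed; a pose out of reach is approached as far as the arm can. A call with a gripper value outside its range is refused whole. The fingers move at their own pace and stop on an object; FORCE is the grip in N (left out, the last holds). Time passes only in rows, so rows that do not move let the fingers close. It gives the time, the measured TCP pose, the force and the opening at its end, in the units of the state.
- ctrl.state(): the state, without advancing time (a new reading comes with each control period).
- ctrl.read_camera(name): name is "side" or "top"; returns (picture, depth): 400x640x3 uint8, red, green, blue; 400x640 float32, m along the optical axis (not along the pixel's ray), 0 where there is no reading.
- ctrl.get_calibration(name): a dict with "fovy" (degrees; the focal length in pixels is half the picture's height over the tangent of half this angle, whatever the lens; pixels are square), "cx", "cy" (the principal point, pixels), "k1" (the pictures are not rectified: a ray, as slopes to the right and down, at radius r is drawn at 1 + k1 r^2 times it, then the intrinsics apply), "rvec" (rotation vector, rad) and "tvec" (3), from world to camera coordinates, as OpenCV has them. Camera axes: x right, y down, z forward; pixel columns grow to the right and rows downward; lengths in m; the calibration is good to about 2 mm. A picture is of the moment at which its call begins. get_calibration takes no time and is no camera call.
- ctrl.close_job(): hands the job in, once; it reports no verdict.
The state is a dict: "t": time; "joints": joint angles; "qvel": joint speeds; "joint_torque": joint torques, N m; "tcp_pos": TCP position; "orientation": TCP orientation; "force": force on the tool from outside, world axes, zero at the start; "ft_torque": the same for the moment, N m; "width": finger opening in m.
Only numpy, scipy, OpenCV 4.12 (cv2) and the standard library are available. Lean on these libraries where they do the work, as an engineer would, in place of code of your own. Each camera call takes 0.05 s, during which the arm holds its last target.

## Working session

There is one attempt and no reset: what is moved stays moved. The work goes in short steps, Python scripts to look and compute and a shell command to move; the robot and the scene stay as the last step left them, time stands still between calls to the robot, and variables do not carry over. Pictures are saved under pics/ and viewed, and the job is handed in when it is done.

```bash
ls; mkdir -p pics
python3 - <<'E'
from rig import ctrl
import cv2
print(ctrl.state())
for n in("side","top"):
    print(n,ctrl.get_calibration(n))
    im,d=ctrl.read_camera(n)
    cv2.imwrite(f"pics/{n}0.png",im[:,:,::-1])
E
```

```text
pics
{'t': 0.0, 'joints': array([-1.42307575e+00,  3.59521121e-01,  1.51143644e+00, -2.01599969e-06,
        1.27247882e+00, -1.15112344e-01]), 'qvel': array([ 3.17612574e-04, -1.82719806e-03,  2.21835151e-05,  1.25355186e-04,
        3.21610213e-03, -3.91598531e-04]), 'joint_torque': array([ 2.20140624e-03, -5.27620876e+01, -2.78625315e+01,  1.89982316e-04,
        1.28465929e-02, -1.18577412e-05]), 'tcp_pos': array([ 0.15577519, -0.57872754,  0.23044245]), 'orientation': array([ 0.56166066, -0.56075492,  0.43063789, -0.42970017]), 'force': array([0.87781327, 0.48163168, 0.94438342]), 'ft_torque': array([ 0.04544552,  0.03169837, -0.0004442 ]), 'width': 0.08526084296659335}
side {'fovy': 54.9850791000493, 'cx': 317.2061925166567, 'cy': 198.2053540687067, 'k1': -0.09266585091050052, 'rvec': array([ 0.93252146, -2.57962813,  0.91633982]), 'tvec': array([0.49959407, 0.37075597, 0.69941206])}
top {'fovy': 49.75328083110245, 'cx': 317.860258557659, 'cy': 201.16057588972686, 'k1': -0.11200184263981175, 'rvec': array([ 2.1893806 , -2.18140599,  0.08037654]), 'tvec': array([0.01764574, 0.62016787, 0.90480722])}
```

View pics/side0.png

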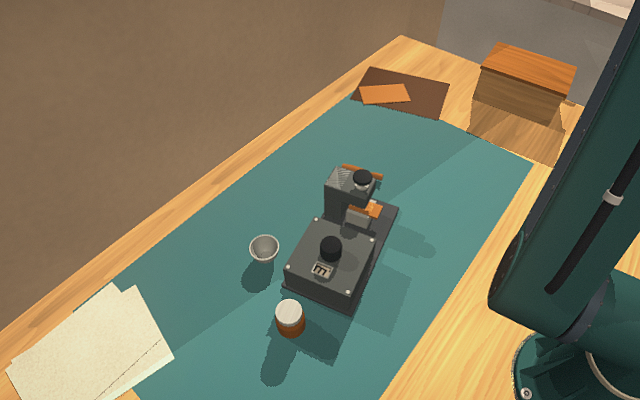

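View pics/top0.png

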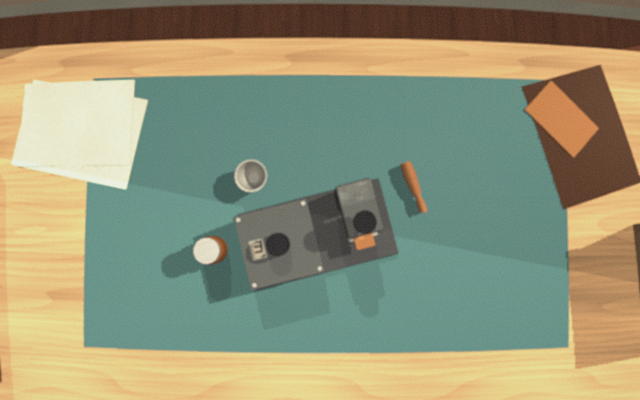

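```bash
cat > h.py <<'E'
from rig import ctrl
import cv2, numpy as np
def cal(n):
    c=ctrl.get_calibration(n); f=200/np.tan(np.radians(c["fovy"]/2))
    K=np.array([[f,0,c["cx"]],[0,f,c["cy"]],[0,0,1]]); D=np.array([c["k1"],0,0,0,0])
    return K,D,np.array(c["rvec"]),np.array(c["tvec"])
def proj(n,P):
    K,D,r,t=cal(n); return cv2.projectPoints(np.float64(P).reshape(-1,3),r,t,K,D)[0].reshape(-1,2)
def ray(n,uv,z):
    K,D,r,t=cal(n); R=cv2.Rodrigues(r)[0]
    q=cv2.undistortPointsIter(np.float64(uv).reshape(-1,1,2),K,D,None,None,(3,100,1e-10)).reshape(-1,2)
    d=np.c_[q,np.ones(len(q))]@R; c=-R.T@t
    return c+d*((z-c[2])/d[:,2])[:,None]
def crop(n,x0,y0,x1,y1,s,name):
    im,d=ctrl.read_camera(n); cv2.imwrite(name,cv2.resize(im[y0:y1,x0:x1,::-1],None,fx=s,fy=s,interpolation=cv2.INTER_CUBIC)); return im,d
E
python3 - <<'E'
from h import *
t=cv2.imread("pics/top0.png"); s=cv2.imread("pics/side0.png")
cv2.imwrite("pics/tc.png",cv2.resize(t[165:305,225:425],None,fx=4,fy=4,interpolation=cv2.INTER_CUBIC))
cv2.imwrite("pics/sc.png",cv2.resize(s[150:330,260:410],None,fx=3.3,fy=3.3,interpolation=cv2.INTER_CUBIC))
for n,im,roi in(("top",t,(225,165,425,305)),("side",s,(260,150,410,330))):
    x0,y0,x1,y1=roi
    m=(im[y0:y1,x0:x1].max(2)<38).astype(np.uint8)
    k,l,st,ce=cv2.connectedComponentsWithStats(m)
    for i in range(1,k):
        if st[i,4]>60: print(n,st[i]+[x0,y0,0,0,0],ce[i]+[x0,y0])
E
```

```text
side [320 247  21  15 176] [330.06818182 255.33522727]
```

View pics/tc.png

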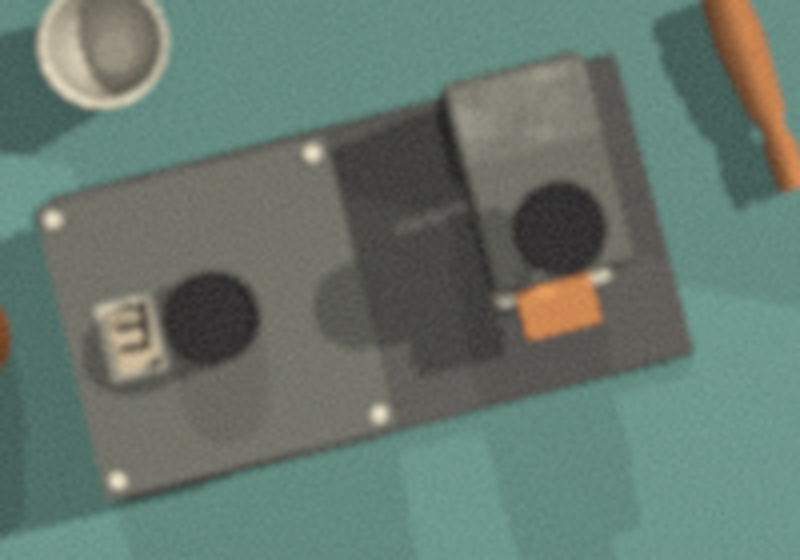

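View pics/sc.png

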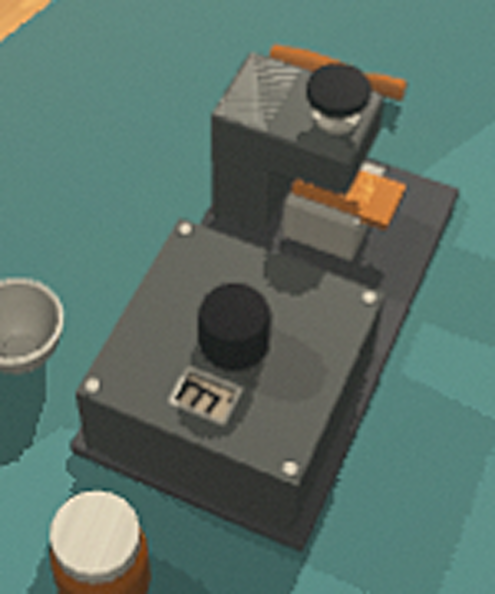

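Run:
```python
from h import *
t=cv2.imread("pics/top0.png"); s=cv2.imread("pics/side0.png")
a=cv2.resize(t[232:272,240:295],None,fx=10,fy=10,interpolation=cv2.INTER_CUBIC)
cv2.imwrite("pics/tc2.png",a)
cv2.imwrite("pics/sc2.png",cv2.resize(s[250:290,300:350],None,fx=12,fy=12,interpolation=cv2.INTER_CUBIC))
# knob & plunger top (dark circles)
for n,(u,v),z in(("top",(277.5,244.5),.126),("top",(364.8,222.2),.158),("side",(330,244),.126),("side",(362.5,177.5),.158)):
    print(n,ray(n,[(u,v)],z).round(4))
corners=[(238,219.7),(303,203.2),(319.8,268.6),(254.3,285.3)]
C=ray("top",corners,.086);print(C.round(4));print(C.mean(0))
print(np.degrees(np.arctan2(*(C[0]-C[1])[[1,0]])),np.degrees(np.arctan2(*(C[3]-C[2])[[1,0]])))
Cs=ray("side",[(260+185/3.3,150+230/3.3),(260+370/3.3,150+297/3.3),(260+290/3.3,150+468/3.3),(260+92/3.3,150+384/3.3)],.086);print(Cs.round(4))
```

```text
top [[0.5298 0.0964 0.126 ]]
top [[ 0.572 -0.066  0.158]]
side [[0.5305 0.1021 0.126 ]]
side [[ 0.5712 -0.0623  0.158 ]]
[[0.5777 0.1798 0.086 ]
 [0.6113 0.0497 0.086 ]
 [0.4813 0.0157 0.086 ]
 [0.4474 0.1457 0.086 ]]
[0.52943911 0.09771246 0.086     ]
104.48960015385087 104.60623928334758
[[0.6114 0.0516 0.086 ]
 [0.4824 0.0163 0.086 ]
 [0.449  0.1464 0.086 ]
 [0.5792 0.1798 0.086 ]]
```

View pics/tc2.png

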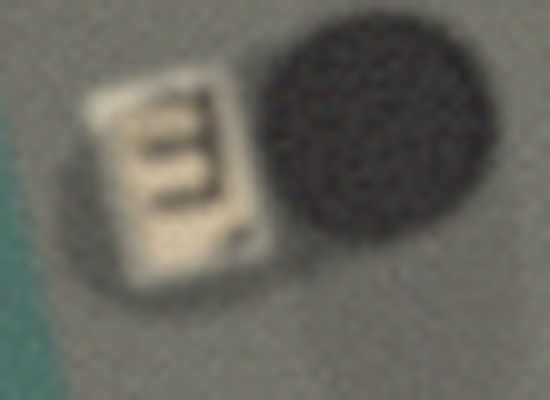

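View pics/sc2.png

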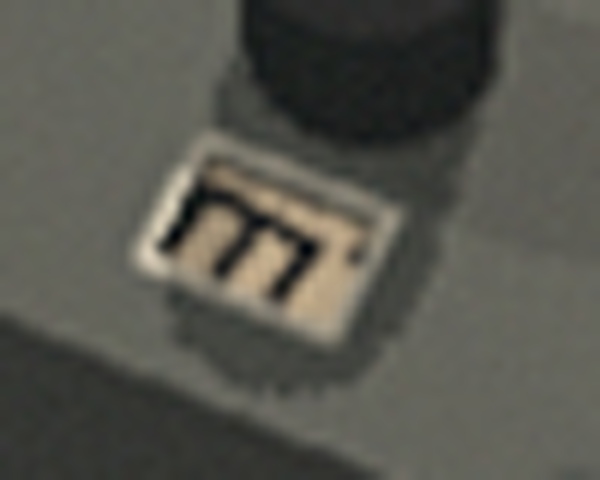

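```bash
cat >> h.py <<'E'
from scipy.spatial.transform import Rotation as Ro
def st(target=None):
    s=ctrl.state(); q=s["orientation"]; R=Ro.from_quat([q[1],q[2],q[3],q[0]]).as_matrix()
    print("t %.2f"%s["t"],"tcp",s["tcp_pos"].round(4),"jawyaw %.2f"%np.degrees(np.arctan2(R[1,0],R[0,0])),"fing",R[:,1].round(4),"F",s["force"].round(1),"M",s["ft_torque"].round(2),"w %.4f"%s["width"],"j",s["joints"].round(2))
    if target is not None: print("go mm",(1000*(np.array(target)-s["tcp_pos"])).round(1))
E
python3 -c "
from h import *
st([.530,.098,.230])"
```

```text
t 0.10 tcp [ 0.1558 -0.5788  0.2305] jawyaw -74.94 fing [-3.0e-04  1.7e-03 -1.0e+00] F [-1.  -0.2  0.1] M [-0.02  0.11 -0.03] w 0.0853 j [-1.42  0.36  1.51 -0.    1.27 -0.12]
go mm [ 3.742e+02  6.768e+02 -5.000e-01]
```

```bash
python3 -m crank '[[[30,35,0],[0,0,0],1],[[30,35,0],[0,0,0],1],[[30,38,0],[0,0,0],1],[[30,38,0],[0,0,0],1],[[30,38,0],[0,0,0],1],[[28,40,0],[0,0,0],1],[[28,40,0],[0,0,0],1],[[25,42,0],[0,0,0],1]]' 30; python3 -c "
from h import *
st([.530,.098,.230])"
```

```text
t: 0.9
tcp_pos: [0.3877, -0.2684, 0.2278]
orientation: [0.559, -0.559, 0.434, -0.433]
force: [0.5, -0.4, 0.6]
width: 0.0857
t 0.90 tcp [ 0.3877 -0.2684  0.2278] jawyaw -75.58 fing [-0.0014  0.0011 -1.    ] F [ 0.5 -0.4  0.6] M [0.02 0.02 0.03] w 0.0857 j [-0.75  0.18  1.78 -0.    1.19  0.57]
go mm [142.3 366.4   2.2]
```

```bash
python3 -m crank '[[[18,45,0],[0,0,0],1],[[18,45,0],[0,0,0],1],[[18,45,0],[0,0,0],1],[[18,45,0],[0,0,0],1],[[18,45,0],[0,0,0],1],[[18,45,0],[0,0,0],1],[[18,45,0],[0,0,0],1],[[15,42,0],[0,0,0],1]]' ; python3 -c "
from h import *
st([.530,.098,.18])"
```

```text
t: 1.7
tcp_pos: [0.5305, 0.102, 0.2267]
orientation: [-0.559, 0.559, -0.434, 0.433]
force: [0.9, -0.6, 0.1]
width: 0.0853
t 1.70 tcp [0.5305 0.102  0.2267] jawyaw -75.58 fing [-1.7e-03  7.0e-04 -1.0e+00] F [ 0.9 -0.6  0.1] M [ 0.01 -0.01 -0.02] w 0.0853 j [0.06 0.28 1.64 0.   1.22 1.38]
go mm [ -0.5  -4.  -46.7]
```

```bash
python3 -m crank '[[[0,-4,-20],[0,0,0],1],[[0,0,-20],[0,0,0],1],[[0,0,-5],[0,0,0],1],[[0,0,0],[0,0,0],1]]'
python3 - <<'E'
from h import *
st([.530,.098,.097])
crop("side",250,130,450,310,4,"pics/s1.png")
crop("top",215,165,415,305,4,"pics/t1.png")
E
```

```text
t: 2.1
tcp_pos: [0.5322, 0.1058, 0.18]
orientation: [0.562, -0.56, 0.431, -0.43]
force: [-0.3, -0.2, 0.8]
width: 0.0854
t 2.10 tcp [0.5322 0.1058 0.18  ] jawyaw -75.02 fing [-4.0e-04  2.9e-03 -1.0e+00] F [-0.3 -0.2  0.8] M [ 0.05 -0.02  0.01] w 0.0854 j [0.07 0.33 1.7  0.   1.11 1.37]
go mm [ -2.2  -7.8 -83. ]
```

View pics/s1.png

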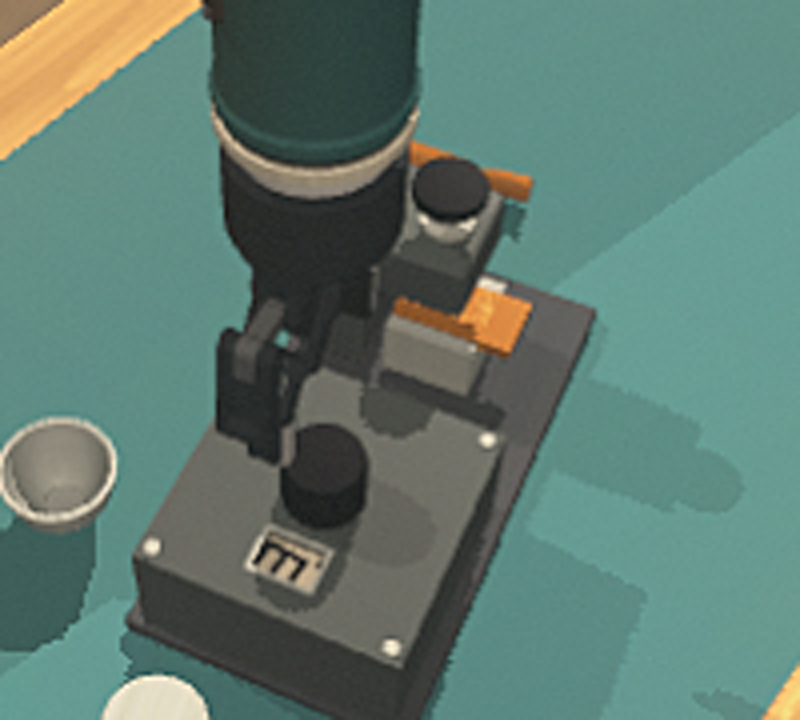

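View pics/t1.png

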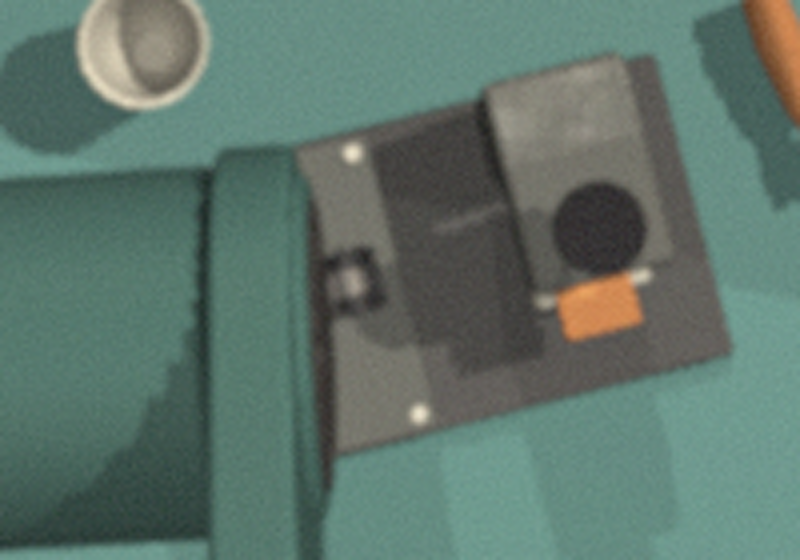

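```bash
python3 -m crank '[[[-2,-8,0],[0,0,0],1],[[0,0,0],[0,0,0],1],[[0,0,0],[0,0,0],1]]'
python3 - <<'E'
from h import *
st([.530,.098,.097])
E
```

```text
t: 2.5
tcp_pos: [0.5319, 0.0956, 0.1833]
orientation: [0.562, -0.559, 0.431, -0.432]
force: [-0.1, -0.2, -0.0]
width: 0.0855
t 2.50 tcp [0.5319 0.0956 0.1833] jawyaw -75.16 fing [ 0.0048  0.0028 -1.    ] F [-0.1 -0.2 -0. ] M [-0.02  0.01  0.03] w 0.0855 j [0.05 0.32 1.7  0.   1.11 1.36]
go mm [ -1.9   2.4 -86.3]
```

```bash
for i in 1 2 3 4; do python3 -m crank '[[[0,0,0],[0,0,0],1]]' | sed -n 2,3p; done
python3 - <<'E'
from h import *
for i in range(4):
    ctrl.read_camera("top"); st()
E
```

```text
tcp_pos: [0.5321, 0.0952, 0.1838]
orientation: [0.562, -0.558, 0.43, -0.432]
tcp_pos: [0.5323, 0.095, 0.1841]
orientation: [0.562, -0.558, 0.43, -0.433]
tcp_pos: [0.5324, 0.095, 0.1843]
orientation: [0.562, -0.558, 0.43, -0.433]
tcp_pos: [0.5325, 0.095, 0.1843]
orientation: [0.562, -0.558, 0.43, -0.433]
t 2.95 tcp [0.5325 0.0951 0.1843] jawyaw -75.23 fing [ 0.0068  0.003  -1.    ] F [ 0.3  0.3 -0.6] M [ 0.03  0.04 -0.01] w 0.0850 j [0.05 0.32 1.7  0.   1.11 1.36]
t 3.00 tcp [0.5324 0.0951 0.1843] jawyaw -75.22 fing [ 0.0067  0.003  -1.    ] F [ 0.4 -0.2 -0.4] M [-0.01  0.04  0.04] w 0.0853 j [0.05 0.32 1.7  0.   1.11 1.36]
t 3.05 tcp [0.5324 0.0951 0.1842] jawyaw -75.23 fing [ 0.0066  0.003  -1.    ] F [ 0.  -0.  -0.3] M [ 0.   -0.    0.02] w 0.0855 j [0.05 0.32 1.7  0.   1.11 1.36]
t 3.10 tcp [0.5324 0.0951 0.1842] jawyaw -75.23 fing [ 0.0065  0.003  -1.    ] F [0.1 0.1 0.3] M [ 0.03 -0.03  0.01] w 0.0856 j [0.05 0.32 1.7  0.   1.11 1.36]
```

```bash
python3 -m crank '[[[-2,3,-10],[-0.2,0.4,0],1],[[0,0,-10],[0,0,0],1],[[0,0,-8],[0,0,0],1],[[0,0,-6],[0,0,0],1],[[0,0,0],[0,0,0],1],[[0,0,0],[0,0,0],1]]'
python3 - <<'E'
from h import *
st([.530,.098,.097])
E
```

```text
t: 3.7
tcp_pos: [0.5291, 0.0985, 0.1457]
orientation: [-0.559, 0.561, -0.432, 0.431]
force: [0.7, 0.2, 0.3]
width: 0.0852
t 3.70 tcp [0.5291 0.0985 0.1457] jawyaw -75.20 fing [-3.8e-03 -9.0e-04 -1.0e+00] F [0.7 0.2 0.3] M [-0.01  0.03  0.03] w 0.0852 j [ 0.06  0.37  1.74 -0.    1.04  1.37]
go mm [  0.9  -0.5 -48.7]
```

```bash
python3 -m crank '[[[1,-0.5,-10],[0,-0.2,0],1],[[0,0,-10],[0,0,0],1],[[0,0,-10],[0,0,0],1],[[0,0,-8],[0,0,0],1],[[0,0,-4],[0,0,0],1],[[0,0,0],[0,0,0],1],[[0,0,0],[0,0,0],1]]'
python3 - <<'E'
from h import *
st([.530,.098,.097])
crop("side",250,130,450,310,4,"pics/s2.png")
E
```

```text
t: 4.4
tcp_pos: [0.5302, 0.0978, 0.0999]
orientation: [-0.56, 0.56, -0.431, 0.432]
force: [0.5, 0.1, 0.9]
width: 0.0855
t 4.40 tcp [0.5302 0.0978 0.0999] jawyaw -75.22 fing [-1.e-04 -1.e-03 -1.e+00] F [0.5 0.1 0.9] M [-0.01 -0.02  0.03] w 0.0855 j [ 0.05  0.43  1.78 -0.    0.93  1.37]
go mm [-0.2  0.2 -2.9]
```

View pics/s2.png

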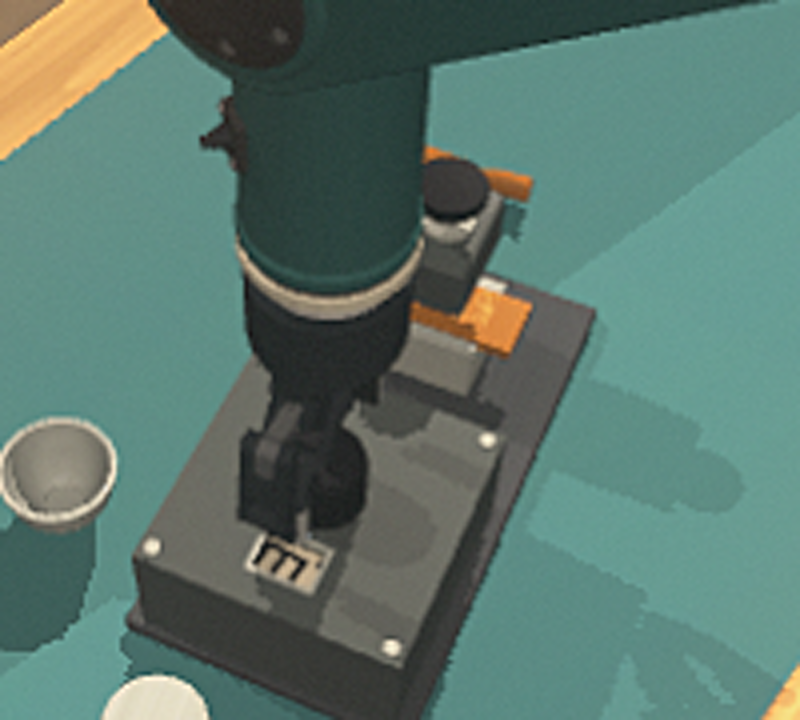

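Knob sits between the jaws. Lower slightly and close with 30 N.

```bash
python3 -m crank '[[[0,0,-2],[0,0,0],1],[[0,0,0],[0,0,0],0.5],[[0,0,0],[0,0,0],0.4],[[0,0,0],[0,0,0],0.4],[[0,0,0],[0,0,0],0.4],[[0,0,0],[0,0,0],0.4]]' 30
python3 - <<'E'
from h import *
st([.530,.098,.097])
E
```

```text
t: 5.05
tcp_pos: [0.5308, 0.0992, 0.0995]
orientation: [0.561, -0.559, 0.431, -0.432]
force: [-1.0, -0.7, 1.8]
width: 0.0432
t 5.05 tcp [0.5308 0.0992 0.0995] jawyaw -75.24 fing [ 0.0021  0.0012 -1.    ] F [-1.  -0.7  1.8] M [-0.36  0.04 -0.1 ] w 0.0432 j [0.06 0.43 1.78 0.   0.93 1.37]
go mm [-0.8 -1.2 -2.5]
```

```bash
python3 -m crank '[[[0,0,-2],[0,0,0],0.3],[[0,0,-2],[0,0,0],0.3],[[0,0,-1],[0,0,0],0.3]]' ; python3 -c "
from h import *
st()"
```

```text
t: 5.35
tcp_pos: [0.5309, 0.0992, 0.0961]
orientation: [0.561, -0.559, 0.431, -0.432]
force: [-6.6, 1.8, 21.2]
width: 0.0429
t 5.35 tcp [0.5309 0.0992 0.0961] jawyaw -75.22 fing [ 3.e-03  8.e-04 -1.e+00] F [-6.6  1.8 21.2] M [-0.09  0.92 -0.03] w 0.0429 j [0.06 0.43 1.79 0.   0.92 1.37]
```

```bash
python3 -m crank '[[[0,0,0],[0,0,0],0.3]]' ; python3 -c "
from h import *
st()
crop('side',250,130,450,310,4,'pics/s3.png')"
```

```text
t: 5.45
tcp_pos: [0.5308, 0.0992, 0.0966]
orientation: [0.561, -0.559, 0.431, -0.432]
force: [-2.8, 2.0, 4.2]
width: 0.0426
t 5.45 tcp [0.5308 0.0992 0.0966] jawyaw -75.22 fing [ 3.e-03  8.e-04 -1.e+00] F [-2.8  2.   4.2] M [-0.02  0.28 -0.02] w 0.0426 j [0.06 0.43 1.79 0.   0.92 1.37]
```

View pics/s3.png

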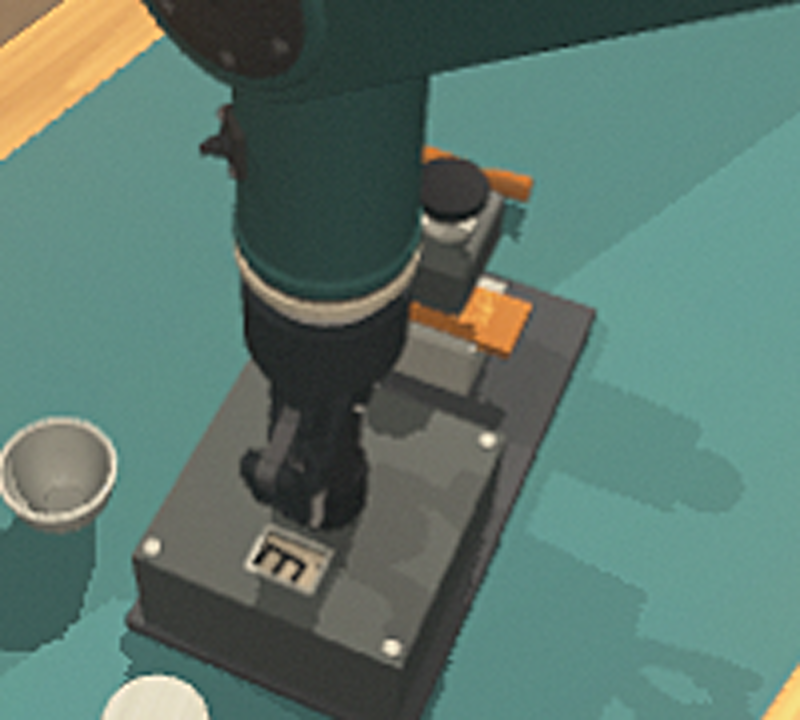

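```bash
for i in 1 2 3 4; do python3 -m crank '[[[0,0,-0.5],[0,0,0],0.3]]'| sed -n '2p;4,5p'; done
```

```text
tcp_pos: [0.5308, 0.0992, 0.0963]
force: [-2.2, 0.7, 7.8]
width: 0.0429
tcp_pos: [0.5308, 0.0992, 0.0963]
force: [-3.4, 1.4, 11.5]
width: 0.043
tcp_pos: [0.5308, 0.0992, 0.0963]
force: [-3.1, 1.4, 9.9]
width: 0.043
tcp_pos: [0.5308, 0.0992, 0.0963]
force: [-3.4, 2.2, 10.0]
width: 0.043
```

Run:
```python
from h import *
st()
im,d=ctrl.read_camera("side")
K,D,r,t=cal("side"); R=cv2.Rodrigues(r)[0]
v,u=np.mgrid[232:275,305:350]
q=cv2.undistortPoints(np.c_[u.ravel(),v.ravel()].astype(float).reshape(-1,1,2),K,D).reshape(-1,2)
z=d[v.ravel(),u.ravel()]
P=(np.c_[q,np.ones(len(q))]*z[:,None]-t)@R
Z=(P[:,2]*1000).round().astype(int).reshape(u.shape)
X=P-[.530,.098,0]; a=np.radians(14.55)
px=(X[:,0]*np.cos(a)+X[:,1]*np.sin(a))*1000; py=(-X[:,0]*np.sin(a)+X[:,1]*np.cos(a))*1000
px=px.reshape(u.shape);py=py.reshape(u.shape)
for i in range(0,43,2): print(v[i,0],' '.join(f"{px[i,j]:.0f},{py[i,j]:.0f},{Z[i,j]}" for j in range(6,42,3)))
cv2.imwrite("pics/s4.png",cv2.resize(im[220:285,295:360,::-1],None,fx=9,fy=9,interpolation=cv2.INTER_CUBIC))
```

```text
t 5.90 tcp [0.5308 0.0992 0.0963] jawyaw -75.22 fing [ 3.8e-03  9.0e-04 -1.0e+00] F [-3.4  2.2 10. ] M [-0.05  0.48 -0.04] w 0.0430 j [0.06 0.43 1.79 0.   0.92 1.37]
232 63,-32,84 57,-34,85 51,-36,86 6,39,212 0,38,215 -6,39,219 -10,34,216 -10,21,198 -15,20,200 -18,13,193 -9,-26,135 -3,-62,85
234 61,-26,85 55,-29,85 48,-31,86 5,40,208 -0,39,210 -6,40,214 -10,34,209 -10,22,193 -16,21,196 -6,-20,135 -9,-28,126 -6,-55,88
236 59,-22,84 52,-24,85 46,-27,85 4,43,206 -1,42,208 -7,41,211 -10,35,204 -11,23,189 -17,22,191 -5,-21,126 -1,-49,85 -7,-53,84
238 55,-16,87 50,-20,84 18,29,172 3,46,205 -2,44,206 -7,42,206 -9,33,195 -12,24,184 -16,21,182 -6,-20,120 -3,-45,85 -9,-47,85
240 54,-12,85 48,-15,85 17,30,167 1,50,204 -3,46,202 1,24,170 -4,21,168 -12,26,180 -16,20,175 -7,-16,118 -5,-39,86 -12,-41,87
242 51,-7,86 13,51,191 4,55,204 0,52,202 -3,46,196 -1,29,171 -6,26,169 -12,26,173 -15,19,165 -10,-11,120 -7,-35,85 -13,-38,83
244 13,63,202 8,61,203 3,58,202 -2,56,201 -3,46,189 -1,29,164 -7,29,167 -14,29,172 -6,-3,121 -12,-7,120 -17,-10,118 -16,-32,87
246 12,65,200 6,64,202 1,62,202 -3,59,201 -6,53
[... 1061 characters left out ...]
8,84
264 28,41,85 22,38,85 17,35,82 11,32,82 5,31,85 -1,28,86 -6,25,85 -12,23,86 -18,21,86 -23,17,85 -29,14,84 -35,14,88
266 26,45,85 19,43,87 16,36,77 11,33,75 5,30,75 -2,31,84 -8,30,85 -14,28,86 -20,26,88 -25,23,87 -32,22,90 -36,17,86
268 23,51,87 18,46,83 14,40,77 9,37,76 3,34,75 -2,32,75 -8,30,77 -16,32,86 -22,30,88 -27,27,87 -33,24,86 -38,21,85
270 21,55,88 18,47,76 12,44,76 6,42,78 1,40,78 -5,37,77 -10,34,77 -19,38,89 -24,34,86 -29,31,87 -35,29,88 -40,26,86
272 19,58,86 13,56,87 11,48,76 5,46,76 -1,43,77 -7,42,78 -12,38,75 -20,40,86 -26,38,87 -32,37,89 -37,33,87 -42,31,87
274 17,63,87 11,61,87 6,57,86 0,55,87 -3,48,78 -8,44,74 -16,47,86 -21,43,84 -27,42,86 -33,39,86 -38,37,87 -44,34,86
```

View pics/s4.png

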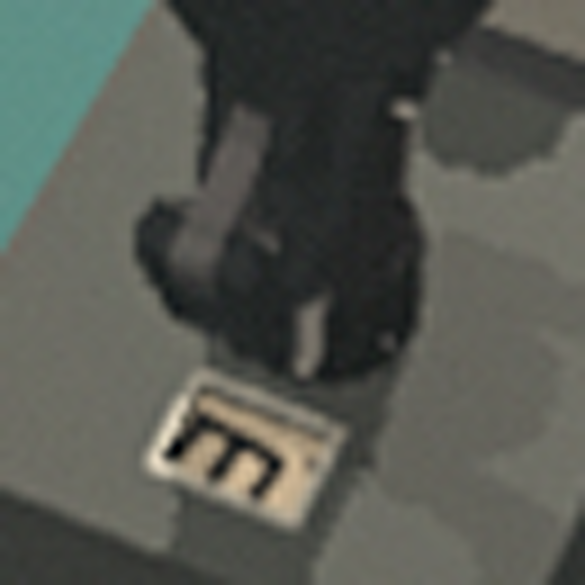

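```bash
python3 -m crank '[[[0,0,-0.5],[0,0,3],0.3],[[0,0,-0.5],[0,0,4],0.3]]'; python3 -m crank '[[[0,0,-0.5],[0,0,4],0.3],[[0,0,-0.5],[0,0,4],0.3]]'; python3 -c "
from h import *
st()"
```

```text
t: 6.15
tcp_pos: [0.5308, 0.0993, 0.0963]
orientation: [0.587, -0.585, 0.395, -0.397]
force: [-3.9, 1.9, 10.3]
width: 0.0428
t: 6.35
tcp_pos: [0.5307, 0.0994, 0.0963]
orientation: [0.615, -0.612, 0.351, -0.353]
force: [-3.4, 1.4, 10.0]
width: 0.0429
t 6.35 tcp [0.5307 0.0994 0.0963] jawyaw -59.75 fing [ 0.0042  0.0026 -1.    ] F [-3.4  1.4 10. ] M [-0.01  0.47 -0.03] w 0.0429 j [0.06 0.43 1.79 0.   0.92 1.1 ]
```

```bash
python3 -m crank '[[[0,0,-0.5],[0,0,6],0.3],[[0,0,-0.5],[0,0,6],0.3],[[0,0,-0.5],[0,0,6],0.3],[[0,0,-0.5],[0,0,6],0.3]]'; python3 -m crank '[[[0,0,-0.5],[0,0,6],0.3],[[0,0,-0.5],[0,0,6],0.3],[[0,0,-0.5],[0,0,6],0.3],[[0,0,-0.5],[0,0,6],0.3]]';  python3 -c "
from h import *
st()"
```

```text
t: 6.75
tcp_pos: [0.5306, 0.0997, 0.0963]
orientation: [0.677, -0.673, 0.211, -0.212]
force: [-2.8, 1.5, 10.3]
width: 0.0432
t: 7.15
tcp_pos: [0.5303, 0.1, 0.0963]
orientation: [0.707, -0.702, 0.061, -0.061]
force: [-4.1, 1.3, 10.3]
width: 0.0423
t 7.15 tcp [0.5303 0.1    0.0963] jawyaw -9.88 fing [ 0.0013  0.0068 -1.    ] F [-4.1  1.3 10.3] M [ 0.13  0.34 -0.04] w 0.0423 j [0.05 0.43 1.79 0.01 0.92 0.22]
```

```bash
python3 -m crank '[[[0,0,-0.5],[0,0,6],0.3],[[0,0,-0.5],[0,0,6],0.3],[[0,0,-0.5],[0,0,6],0.3],[[0,0,-0.5],[0,0,3],0.3],[[0,0,-0.5],[0,0,1],0.3]]';   python3 -c "
from h import *
st()
crop('side',280,220,360,290,9,'pics/s5.png')"
```

```text
t: 7.65
tcp_pos: [0.5299, 0.1, 0.0963]
orientation: [0.705, -0.7, -0.081, 0.081]
force: [-2.9, 0.2, 8.6]
width: 0.0429
t 7.65 tcp [0.5299 0.1    0.0963] jawyaw 13.13 fing [-9.0e-04  7.8e-03 -1.0e+00] F [-2.9  0.2  8.6] M [ 0.17  0.35 -0.12] w 0.0429 j [ 0.05  0.43  1.79  0.01  0.92 -0.18]
```

View pics/s5.png

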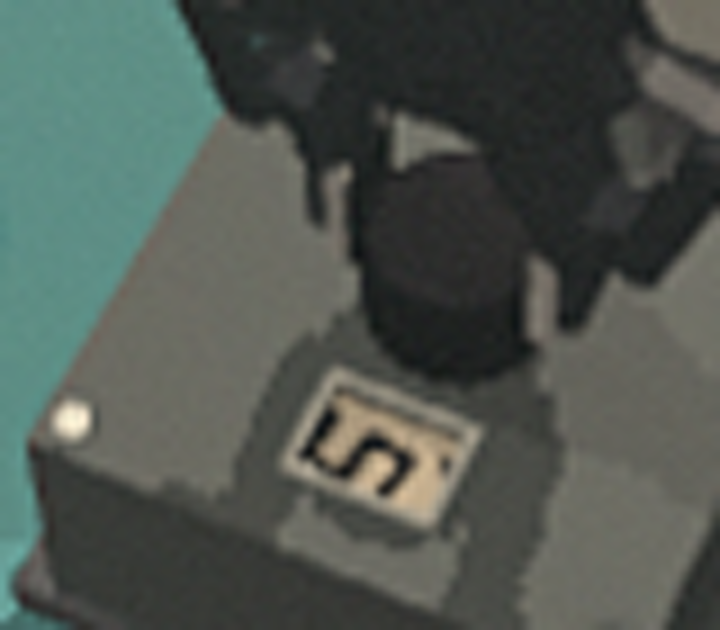

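```bash
python3 -m crank '[[[0,0,-0.5],[0,0,1.5],0.3],[[0,0,-0.5],[0,0,0.8],0.3]]'|sed -n 4p;   python3 -c "
from h import *
st()"; for i in 1 2 ; do python3 -m crank '[[[0,0,0.5],[0,0,0],0.3]]' |sed -n '1,2p;4p';done;  python3 -c "
from h import *
st()"
```

```text
force: [-3.5, 1.2, 9.6]
t 7.90 tcp [0.5299 0.1    0.0963] jawyaw 15.50 fing [-8.0e-04  8.1e-03 -1.0e+00] F [-3.5  1.2  9.6] M [ 0.18  0.36 -0.1 ] w 0.0427 j [ 0.05  0.43  1.79  0.01  0.92 -0.22]
t: 8.0
tcp_pos: [0.5299, 0.1, 0.097]
force: [-2.3, 0.5, 4.9]
t: 8.1
tcp_pos: [0.5298, 0.1, 0.0975]
force: [-2.1, 0.8, 3.9]
t 8.10 tcp [0.5298 0.1    0.0975] jawyaw 15.50 fing [-5.0e-04  8.5e-03 -1.0e+00] F [-2.1  0.8  3.9] M [ 0.24  0.05 -0.05] w 0.0428 j [ 0.05  0.43  1.79  0.01  0.92 -0.22]
```

```bash
for i in 1 2 3 4 5 6; do python3 -m crank '[[[0,0,0.7],[0,0,0],0.3]]' |sed -n '2p;4p';done;  python3 -c "
from h import *
st()"
```

```text
tcp_pos: [0.5299, 0.1, 0.0983]
force: [-1.4, 0.7, 4.4]
tcp_pos: [0.5298, 0.1, 0.0989]
force: [-2.1, 1.7, 4.2]
tcp_pos: [0.5298, 0.1001, 0.0995]
force: [-1.1, 1.1, 1.3]
tcp_pos: [0.5298, 0.1001, 0.0999]
force: [-0.7, 2.5, -2.3]
tcp_pos: [0.5297, 0.1001, 0.1002]
force: [0.3, 1.9, -4.1]
tcp_pos: [0.5297, 0.1002, 0.1004]
force: [0.1, 2.4, -5.9]
t 8.70 tcp [0.5297 0.1002 0.1004] jawyaw 15.48 fing [-0.0011  0.0089 -1.    ] F [ 0.1  2.4 -5.9] M [ 0.32 -0.45  0.04] w 0.0427 j [ 0.05  0.43  1.78  0.01  0.93 -0.22]
```

```bash
python3 -m crank '[[[0,0,-0.4],[0,0,0],0.3]]' |sed -n '2p;4p'; for i in 1 2 3; do python3 -m crank '[[[0,0,0.1],[0,0,1.2],0.3]]' >/dev/null; python3 -c "
from h import *
st()"; done; python3 -c "
from h import *
crop('side',280,220,360,290,9,'pics/s6.png')"
```

```text
tcp_pos: [0.5298, 0.1001, 0.0998]
force: [-1.1, 1.4, 0.5]
t 8.90 tcp [0.5298 0.1    0.0999] jawyaw 16.72 fing [-0.0015  0.0087 -1.    ] F [-0.3  1.3  2.3] M [ 0.34 -0.05 -0.03] w 0.0426 j [ 0.05  0.43  1.78  0.01  0.93 -0.25]
t 9.00 tcp [0.5298 0.1    0.1003] jawyaw 18.02 fing [-0.0017  0.0086 -1.    ] F [-1.3  0.6  3.2] M [ 0.18 -0.04 -0.06] w 0.0429 j [ 0.05  0.43  1.78  0.01  0.93 -0.27]
t 9.10 tcp [0.5298 0.1    0.1007] jawyaw 19.33 fing [-0.0018  0.0086 -1.    ] F [-0.7  1.2  3. ] M [ 0.31 -0.   -0.1 ] w 0.0428 j [ 0.05  0.43  1.78  0.01  0.93 -0.29]
```

View pics/s6.png

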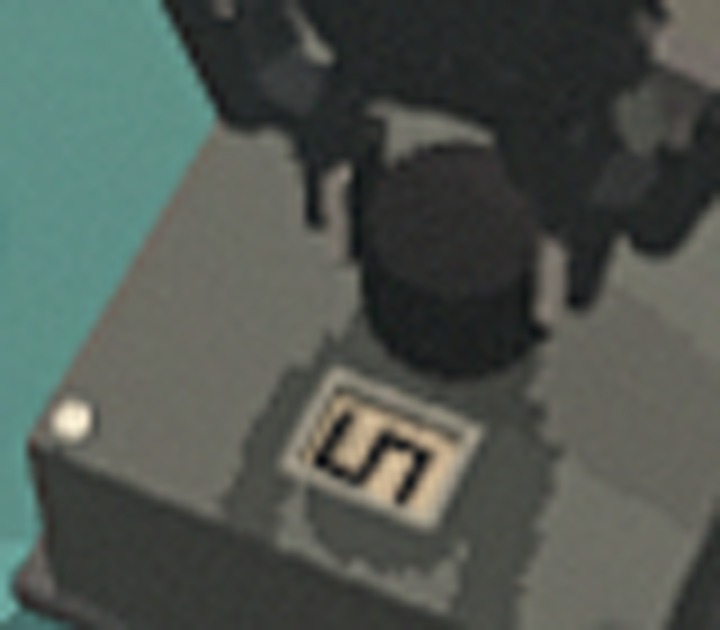

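```bash
cat >> h.py <<'E'
def rect(im,n="side",z=.076,s=8):
    a=np.radians(14.55); ex=np.array([np.cos(a),np.sin(a),0]); ey=np.array([-np.sin(a),np.cos(a),0])
    c=np.array([.530,.0985,z])+.043*ey
    # output: up = +x, left=+y ; x +-22mm, y +-16mm
    g=[c+ex*.022+ey*.016,c+ex*.022-ey*.016,c-ex*.022-ey*.016,c-ex*.022+ey*.016]
    W,H=32*s,44*s
    M=cv2.getPerspectiveTransform(proj(n,g).astype(np.float32),np.float32([[0,0],[W,0],[W,H],[0,H]]))
    return cv2.warpPerspective(im,M,(W,H),flags=cv2.INTER_CUBIC)
E
python3 - <<'E'
from h import *
im,_=ctrl.read_camera("side"); cv2.imwrite("pics/side6.png",im[:,:,::-1])
def un(f,x0,y0,s):
    a=cv2.imread(f); a=cv2.resize(a,(a.shape[1]//s,a.shape[0]//s),interpolation=cv2.INTER_AREA)
    o=np.zeros((400,640,3),np.uint8); o[y0:y0+a.shape[0],x0:x0+a.shape[1]]=a; return o
L=[cv2.imread("pics/side0.png"),un("pics/s4.png",295,220,9),un("pics/s5.png",280,220,9),cv2.imread("pics/side6.png")]
R=[rect(l,s=6) for l in L]
cv2.imwrite("pics/rect.png",np.hstack(R))
E
```

```text
(no output)
```

View pics/rect.png

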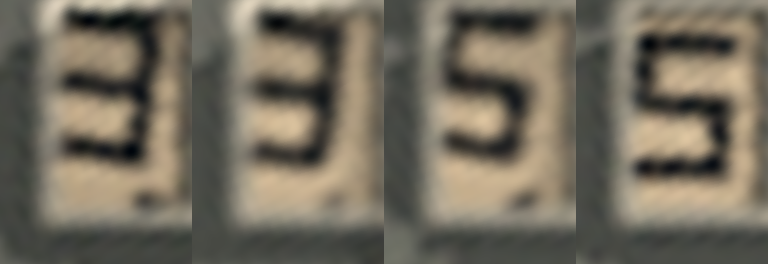

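```bash
for i in 1 2 3 4; do python3 -m crank '[[[0,0,0.1],[0,0,-1.2],0.3]]' >/dev/null; python3 -c "
from h import *
st()"; done
```

```text
t 9.30 tcp [0.5298 0.1    0.101 ] jawyaw 18.05 fing [-0.0014  0.0086 -1.    ] F [-1.4  0.8  1.8] M [ 0.25 -0.01  0.08] w 0.0429 j [ 0.05  0.43  1.78  0.01  0.93 -0.27]
t 9.40 tcp [0.5297 0.1    0.1011] jawyaw 16.77 fing [-0.0013  0.0085 -1.    ] F [-1.5  1.6  1. ] M [ 0.37 -0.04  0.51] w 0.0430 j [ 0.05  0.43  1.78  0.01  0.93 -0.25]
t 9.50 tcp [0.5296 0.1001 0.101 ] jawyaw 15.52 fing [-0.0012  0.0084 -1.    ] F [-0.4  2.9 -2.6] M [ 0.42 -0.2   0.82] w 0.0428 j [ 0.05  0.43  1.78  0.01  0.93 -0.22]
t 9.60 tcp [0.5296 0.1002 0.1006] jawyaw 14.26 fing [-0.001   0.0083 -1.    ] F [ 0.9  3.1 -7.7] M [ 0.35 -0.42  0.6 ] w 0.0429 j [ 0.05  0.43  1.78  0.01  0.93 -0.2 ]
```

Run:
```python
from h import *
im,d=ctrl.read_camera("side"); cv2.imwrite("pics/side7.png",im[:,:,::-1])
L=[cv2.imread(f"pics/side{i}.png") for i in (0,6,7)]
cv2.imwrite("pics/rect2.png",np.hstack([rect(l,s=6) for l in L]))
K,D,r,t=cal("side"); R=cv2.Rodrigues(r)[0]
v,u=np.mgrid[225:275,305:350]
q=cv2.undistortPoints(np.c_[u.ravel(),v.ravel()].astype(float).reshape(-1,1,2),K,D).reshape(-1,2)
z=d[v.ravel(),u.ravel()]
P=(np.c_[q,np.ones(len(q))]*z[:,None]-t)@R
rr=np.hypot(P[:,0]-.530,P[:,1]-.0985)
m=(rr<.016)&(P[:,2]>.105)&(P[:,2]<.135)
print(m.sum(),np.percentile(P[m,2],[5,25,50,75,95]).round(4))
m=(rr>.04)&(rr<.07)&(P[:,2]<.095)&(P[:,2]>.08)
print(np.median(P[m,2]))
```

```text
149 [0.1212 0.1221 0.1228 0.1236 0.1246]
0.08571512834412813
```

View pics/rect2.png

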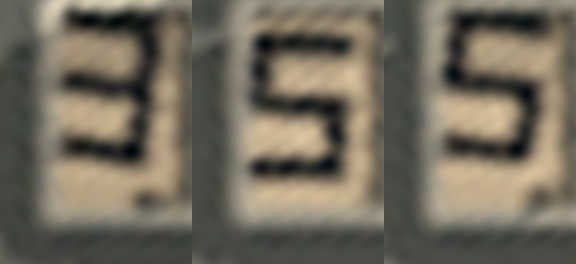

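```bash
python3 -m crank '[[[0,0,-0.3],[0,0,0.4],0.3]]' |sed -n '2p;4p';python3 -m crank '[[[0,0,0],[0,0,0],0.6],[[0,0,0],[0,0,0],0.7],[[0,0,0],[0,0,0],0.8],[[0,0,0],[0,0,0],0.8]]'
python3 - <<'E'
from h import *
st()
im,d=ctrl.read_camera("side"); cv2.imwrite("pics/side8.png",im[:,:,::-1])
L=[cv2.imread(f"pics/side{i}.png") for i in (0,7,8)]
cv2.imwrite("pics/rect3.png",np.hstack([rect(l,s=6) for l in L]))
K,D,r,t=cal("side"); R=cv2.Rodrigues(r)[0]
v,u=np.mgrid[225:275,305:350]
q=cv2.undistortPoints(np.c_[u.ravel(),v.ravel()].astype(float).reshape(-1,1,2),K,D).reshape(-1,2)
z=d[v.ravel(),u.ravel()]
P=(np.c_[q,np.ones(len(q))]*z[:,None]-t)@R
rr=np.hypot(P[:,0]-.530,P[:,1]-.0985)
m=(rr<.016)&(P[:,2]>.105)&(P[:,2]<.135)
print(m.sum(),np.percentile(P[m,2],[5,25,50,75,95]).round(4))
E
```

```text
tcp_pos: [0.5298, 0.1001, 0.0999]
force: [-0.7, 0.4, -0.2]
t: 10.15
tcp_pos: [0.5302, 0.0991, 0.1004]
orientation: [0.704, -0.699, -0.089, 0.089]
force: [0.1, 0.5, 0.4]
width: 0.0681
t 10.15 tcp [0.5302 0.0991 0.1004] jawyaw 14.46 fing [-8.0e-04  7.3e-03 -1.0e+00] F [0.1 0.5 0.4] M [-0.01  0.01  0.01] w 0.0681 j [ 0.05  0.43  1.78  0.01  0.93 -0.21]
160 [0.1203 0.1211 0.122  0.1226 0.1237]
```

View pics/rect3.png

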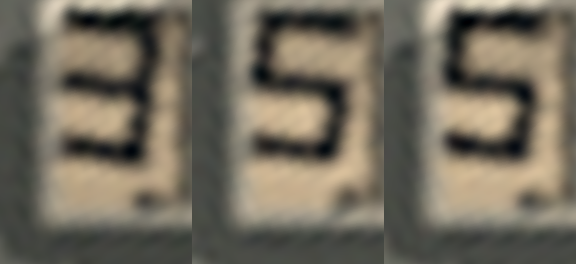

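```bash
python3 -m crank '[[[0,0,0],[0,0,0],1],[[0,0,0],[0,0,0],1],[[0,0,8],[0,0,0],1],[[0,0,12],[0,0,0],1],[[0,0,12],[0,0,0],1],[[0,0,10],[0,0,0],1],[[0,0,0],[0,0,0],1],[[0,0,0],[0,0,0],1]]'
python3 - <<'E'
from h import *
st()
im,d=ctrl.read_camera("side"); cv2.imwrite("pics/side9.png",im[:,:,::-1])
a=cv2.imread("pics/side0.png")
cv2.imwrite("pics/cmp.png",np.hstack([cv2.resize(x[220:285,295:360],None,fx=6,fy=6,interpolation=cv2.INTER_CUBIC) for x in(a,im[:,:,::-1])]))
L=[cv2.imread(f"pics/side{i}.png") for i in (0,8,9)]
for l in L:
    g=rect(l,s=10).min(2).astype(float)[:,110:240].mean(1)
    g=cv2.GaussianBlur(g.reshape(-1,1),(1,15),0).ravel()
    print([(i,round(g[i])) for i in range(1,len(g)-1) if g[i]<g[i-1] and g[i]<=g[i+1]])
K,D,r,t=cal("side"); R=cv2.Rodrigues(r)[0]
v,u=np.mgrid[225:275,305:350]
q=cv2.undistortPoints(np.c_[u.ravel(),v.ravel()].astype(float).reshape(-1,1,2),K,D).reshape(-1,2)
z=d[v.ravel(),u.ravel()]
P=(np.c_[q,np.ones(len(q))]*z[:,None]-t)@R
rr=np.hypot(P[:,0]-.530,P[:,1]-.0985)
m=(rr<.016)&(P[:,2]>.105)&(P[:,2]<.135)
print(m.sum(),np.percentile(P[m,2],[5,25,50,75,95]).round(4))
E
```

```text
t: 11.0
tcp_pos: [0.5312, 0.0992, 0.148]
orientation: [0.704, -0.699, -0.09, 0.088]
force: [0.1, 0.5, -0.6]
width: 0.0851
t 11.00 tcp [0.5312 0.0992 0.148 ] jawyaw 14.46 fing [ 0.0024  0.0074 -1.    ] F [ 0.1  0.5 -0.6] M [ 0.01 -0.05 -0.02] w 0.0851 j [ 0.05  0.36  1.74  0.01  1.04 -0.21]
[(35, 19), (142, 38), (249, 30), (331, 123), (401, 59), (435, 63)]
[(35, 19), (140, 41), (243, 33), (333, 133), (400, 63)]
[(35, 19), (140, 41), (243, 33), (330, 132), (401, 63), (433, 69)]
165 [0.12   0.1211 0.1219 0.1228 0.1238]
```

View pics/cmp.png

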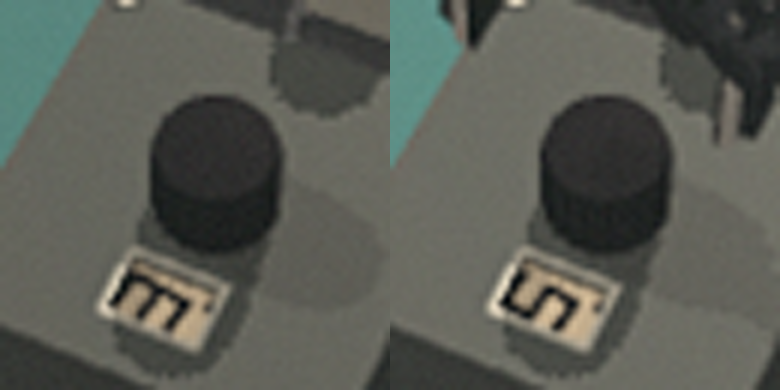

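```bash
python3 -m crank '[[[-1,-0.5,-10],[-0.4,0.1,0],1],[[0,0,-10],[0,0,0],1],[[0,0,-10],[0,0,0],1],[[0,0,-8],[0,0,0],1],[[0,0,-5],[0,0,0],1],[[0,0,0],[0,0,0],1],[[0,0,0],[0,0,0],1]]'
python3 - <<'E'
from h import *
st([.530,.099,.1])
for i in(0,6,9):
    g=rect(cv2.imread(f"pics/side{i}.png"),s=10).min(2).astype(float)[:,110:240].mean(1)
    g=cv2.GaussianBlur(g.reshape(-1,1),(1,15),0).ravel()
    print([(i,round(g[i])) for i in range(1,len(g)-1) if g[i]<g[i-1] and g[i]<=g[i+1]])
E
```

```text
t: 11.75
tcp_pos: [0.5275, 0.0985, 0.0979]
orientation: [0.702, -0.701, -0.087, 0.091]
force: [0.6, -0.3, 0.5]
width: 0.0853
t 11.75 tcp [0.5275 0.0985 0.0979] jawyaw 14.46 fing [-5.8e-03 -5.0e-04 -1.0e+00] F [ 0.6 -0.3  0.5] M [ 0.03 -0.01 -0.04] w 0.0853 j [ 0.06  0.43  1.79 -0.    0.93 -0.2 ]
go mm [2.5 0.5 2.1]
[(35, 19), (142, 38), (249, 30), (331, 123), (401, 59), (435, 63)]
[(25, 99), (72, 29), (175, 35), (278, 31), (400, 63)]
[(35, 19), (140, 41), (243, 33), (330, 132), (401, 63), (433, 69)]
```

```bash
python3 -m crank '[[[2,0.5,1.5],[0,-0.3,0],1],[[0,0,0],[0,0,0],1],[[0,0,0],[0,0,0],0.4],[[0,0,0],[0,0,0],0.3],[[0,0,0],[0,0,0],0.3],[[0,0,0],[0,0,0],0.3]]' 25
python3 - <<'E'
from h import *
st([.530,.099,.1])
E
```

```text
t: 12.35
tcp_pos: [0.5301, 0.0989, 0.1011]
orientation: [-0.701, 0.702, 0.09, -0.089]
force: [-2.9, -0.4, 2.4]
width: 0.043
t 12.35 tcp [0.5301 0.0989 0.1011] jawyaw 14.48 fing [ 1.4e-03 -8.0e-04 -1.0e+00] F [-2.9 -0.4  2.4] M [-0.08  0.13  0.09] w 0.0430 j [ 0.06  0.43  1.78 -0.    0.93 -0.2 ]
go mm [-0.1  0.1 -1.1]
```

Turn CCW slowly with a slight upward bias, watching torque and height.

```bash
for i in 1 2 3 4; do python3 -m crank '[[[0,0,0.05],[0,0,1],0.3]]' >/dev/null; python3 -c "
from h import *
st()"; done
```

```text
t 12.45 tcp [0.5301 0.0989 0.1013] jawyaw 15.50 fing [ 1.6e-03 -7.0e-04 -1.0e+00] F [-1.1 -0.4  2.4] M [-0.01 -0.05 -0.13] w 0.0430 j [ 0.06  0.43  1.78 -0.    0.93 -0.21]
t 12.55 tcp [0.5301 0.0989 0.1015] jawyaw 16.58 fing [ 1.8e-03 -6.0e-04 -1.0e+00] F [-0.4 -0.4  1.7] M [-0.06  0.06 -0.06] w 0.0426 j [ 0.06  0.43  1.78 -0.    0.93 -0.23]
t 12.65 tcp [0.5301 0.0989 0.1017] jawyaw 17.68 fing [ 1.9e-03 -5.0e-04 -1.0e+00] F [-1.6  0.3  3.5] M [-0.07  0.11 -0.06] w 0.0429 j [ 0.06  0.43  1.78 -0.    0.93 -0.25]
t 12.75 tcp [0.5301 0.0989 0.1018] jawyaw 18.77 fing [ 2.e-03 -5.e-04 -1.e+00] F [-1.7  0.8  3.1] M [-0.03  0.12 -0.06] w 0.0430 j [ 0.06  0.43  1.78 -0.    0.93 -0.27]
```

```bash
for i in 1 2 3; do python3 -m crank '[[[0,0,0.4],[0,0,0],0.3]]' >/dev/null; python3 -c "
from h import *
st()"; done
```

```text
t 12.85 tcp [0.5302 0.0989 0.1022] jawyaw 18.82 fing [ 2.e-03 -5.e-04 -1.e+00] F [-2.8 -0.9  3.5] M [ 0.01  0.13 -0.01] w 0.0432 j [ 0.06  0.43  1.78 -0.    0.93 -0.27]
t 12.95 tcp [0.5301 0.0989 0.1027] jawyaw 18.83 fing [ 2.e-03 -5.e-04 -1.e+00] F [-0.9 -0.2  3.7] M [-0.    0.14  0.02] w 0.0430 j [ 0.06  0.43  1.78 -0.    0.93 -0.27]
t 13.05 tcp [0.5301 0.0989 0.1031] jawyaw 18.83 fing [ 2.e-03 -5.e-04 -1.e+00] F [-1.6 -0.8  2.7] M [-0.01  0.06 -0.06] w 0.0430 j [ 0.06  0.42  1.78 -0.    0.93 -0.27]
```

```bash
for i in 1 2 3 4 5 6; do python3 -m crank '[[[0,0,0.6],[0,0,0],0.3]]' >/dev/null; python3 -c "
from h import *
st()"; done
```

```text
t 13.15 tcp [0.5301 0.0989 0.1037] jawyaw 18.83 fing [ 1.9e-03 -5.0e-04 -1.0e+00] F [-2.3 -0.2  1.3] M [-0.02  0.03  0.01] w 0.0431 j [ 0.06  0.42  1.78 -0.    0.94 -0.27]
t 13.25 tcp [0.5301 0.0988 0.1042] jawyaw 18.83 fing [ 1.8e-03 -5.0e-04 -1.0e+00] F [-1.3  0.1  0.7] M [-0.    0.08  0.02] w 0.0429 j [ 0.06  0.42  1.78 -0.    0.94 -0.27]
t 13.35 tcp [0.5301 0.0989 0.1048] jawyaw 18.84 fing [ 1.8e-03 -5.0e-04 -1.0e+00] F [-1.5 -1.   1.6] M [ 0.02 -0.01  0.08] w 0.0429 j [ 0.06  0.42  1.78 -0.    0.94 -0.27]
t 13.45 tcp [0.5301 0.0989 0.1053] jawyaw 18.84 fing [ 1.7e-03 -5.0e-04 -1.0e+00] F [-0.7 -1.  -0.3] M [-0.   -0.02  0.09] w 0.0427 j [ 0.06  0.42  1.78 -0.    0.94 -0.27]
t 13.55 tcp [0.5301 0.0989 0.1058] jawyaw 18.85 fing [ 1.7e-03 -6.0e-04 -1.0e+00] F [-1.2 -0.2 -0.2] M [-0.02 -0.06  0.14] w 0.0426 j [ 0.06  0.42  1.78 -0.    0.94 -0.27]
t 13.65 tcp [0.5301 0.0989 0.1063] jawyaw 18.86 fing [ 1.7e-03 -6.0e-04 -1.0e+00] F [-0.9 -0.8 -0.6] M [-0.01 -0.07  0.15] w 0.0433 j [ 0.06  0.42  1.78 -0.    0.94 -0.27]
```

```bash
python3 -m crank '[[[0,0,0],[0,0,0],0.6],[[0,0,0],[0,0,0],0.8],[[0,0,0],[0,0,0],1],[[0,0,0],[0,0,0],1],[[0,0,10],[0,0,0],1],[[0,0,12],[0,0,0],1],[[0,0,12],[0,0,0],1],[[0,0,0],[0,0,0],1]]'
python3 - <<'E'
from h import *
st()
im,d=ctrl.read_camera("side"); cv2.imwrite("pics/side10.png",im[:,:,::-1])
cv2.imwrite("pics/cmp2.png",np.hstack([cv2.resize(x[220:285,295:360],None,fx=6,fy=6,interpolation=cv2.INTER_CUBIC) for x in(cv2.imread("pics/side9.png"),im[:,:,::-1])]))
for i in(6,9,10):
    g=rect(cv2.imread(f"pics/side{i}.png"),s=10).min(2).astype(float)[:,110:240].mean(1)
    g=cv2.GaussianBlur(g.reshape(-1,1),(1,15),0).ravel()
    print([(i,round(g[i])) for i in range(1,len(g)-1) if g[i]<g[i-1] and g[i]<=g[i+1]])
K,D,r,t=cal("side"); R=cv2.Rodrigues(r)[0]
v,u=np.mgrid[225:275,305:350]
q=cv2.undistortPoints(np.c_[u.ravel(),v.ravel()].astype(float).reshape(-1,1,2),K,D).reshape(-1,2)
z=d[v.ravel(),u.ravel()]
P=(np.c_[q,np.ones(len(q))]*z[:,None]-t)@R
rr=np.hypot(P[:,0]-.530,P[:,1]-.0985)
m=(rr<.016)&(P[:,2]>.105)&(P[:,2]<.135)
print(m.sum(),np.percentile(P[m,2],[5,25,50,75,95]).round(4))
E
```

```text
t: 14.45
tcp_pos: [0.5315, 0.0992, 0.1441]
orientation: [-0.697, 0.698, 0.117, -0.114]
force: [1.1, 0.1, -0.7]
width: 0.0854
t 14.45 tcp [0.5315 0.0992 0.1441] jawyaw 18.83 fing [ 4.2e-03 -1.0e-04 -1.0e+00] F [ 1.1  0.1 -0.7] M [ 0.01 -0.    0.01] w 0.0854 j [ 0.06  0.37  1.74 -0.    1.03 -0.27]
[(25, 99), (72, 29), (175, 35), (278, 31), (400, 63)]
[(35, 19), (140, 41), (243, 33), (330, 132), (401, 63), (433, 69)]
[(56, 39), (161, 38), (268, 37), (399, 63)]
168 [0.1249 0.1262 0.127  0.1278 0.129 ]
```

View pics/cmp2.png

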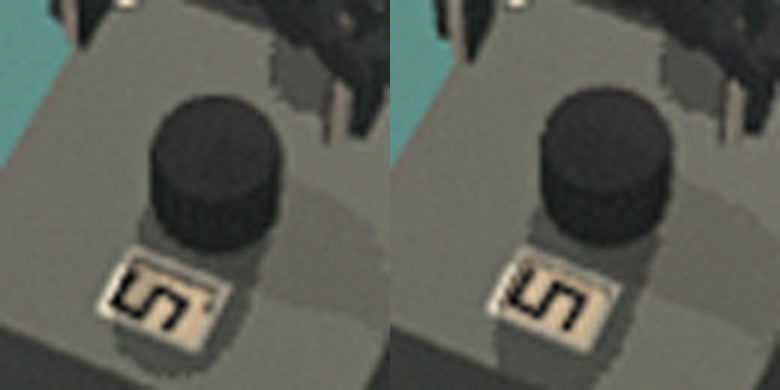

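Run:
```python
from h import *
im,d=ctrl.read_camera("side")
K,D,r,t=cal("side"); R=cv2.Rodrigues(r)[0]
v,u=np.mgrid[150:330,260:420]
q=cv2.undistortPoints(np.c_[u.ravel(),v.ravel()].astype(float).reshape(-1,1,2),K,D).reshape(-1,2)
z=d[v.ravel(),u.ravel()]
P=(np.c_[q,np.ones(len(q))]*z[:,None]-t)@R
def med(c,rad,lo,hi):
    m=(np.hypot(P[:,0]-c[0],P[:,1]-c[1])<rad)&(P[:,2]>lo)&(P[:,2]<hi)
    return m.sum(),np.median(P[m],0).round(4) if m.sum() else None
print("plunger",med((.572,-.066),.015,.15,.17))
print("knob",med((.530,.0985),.015,.115,.135))
print("head",med((.572+.06*.968,-.066+.06*.251),.015,.115,.14))
print("case",med((.49,.085),.015,.07,.1),med((.57,.11),.015,.07,.1))
```

```text
plunger (np.int64(106), array([ 0.5721, -0.0654,  0.1596]))
knob (np.int64(145), array([0.5293, 0.0988, 0.1274]))
head (np.int64(0), None)
case (np.int64(134), array([0.4902, 0.0851, 0.0855])) (np.int64(126), array([0.5704, 0.1099, 0.0849]))
```

```bash
python3 -m crank '[[[0,0,30],[0,-0.2,0],1],[[0,0,35],[0,0,0],1],[[8,-32,5],[0,0,0],0.5],[[8,-32,0],[0,0,0],0],[[8,-32,0],[0,0,0],0],[[8,-32,0],[0,0,0],0],[[4,-20,0],[0,0,0],0],[[0,0,0],[0,0,0],0]]' 30;python3 -m crank '[[[0,0,0],[0,0,0],0],[[0,0,0],[0,0,0],0],[[0,0,0],[0,0,0],0]]'
python3 - <<'E'
from h import *
st([.572,-.0657,.160])
E
```

```text
t: 15.35
tcp_pos: [0.5646, -0.0535, 0.213]
orientation: [-0.697, 0.698, 0.117, -0.116]
force: [1.1, 0.4, -0.2]
width: 0.0002
t: 15.65
tcp_pos: [0.5632, -0.0519, 0.2119]
orientation: [0.698, -0.697, -0.116, 0.117]
force: [0.2, 1.0, -0.9]
width: -0.0004
t 15.65 tcp [ 0.5632 -0.0519  0.2119] jawyaw 18.99 fing [-0.0013  0.001  -1.    ] F [ 0.2  1.  -0.9] M [-0.04 -0.01 -0.05] w -0.0004 j [-0.21  0.33  1.61  0.    1.21 -0.55]
go mm [  8.8 -13.8 -51.9]
```

```bash
python3 -m crank '[[[5,-7,-8],[0,0,0],0],[[4,-6,-8],[0,0,0],0],[[0,0,-8],[0,0,0],0],[[0,0,-6],[0,0,0],0],[[0,0,-3],[0,0,0],0],[[0,0,0],[0,0,0],0],[[0,0,0],[0,0,0],0]]'
python3 - <<'E'
from h import *
st([.572,-.0657,.160])
crop("side",250,130,450,310,4,"pics/s11.png")
E
```

```text
t: 16.35
tcp_pos: [0.5719, -0.0636, 0.1747]
orientation: [0.698, -0.696, -0.116, 0.119]
force: [-0.2, 0.8, -0.2]
width: 0.0001
t 16.35 tcp [ 0.5719 -0.0636  0.1747] jawyaw 19.16 fing [-0.0039  0.002  -1.    ] F [-0.2  0.8 -0.2] M [-0.02 -0.04  0.01] w 0.0001 j [-0.23  0.38  1.63  0.    1.14 -0.57]
go mm [  0.1  -2.1 -14.7]
```

View pics/s11.png

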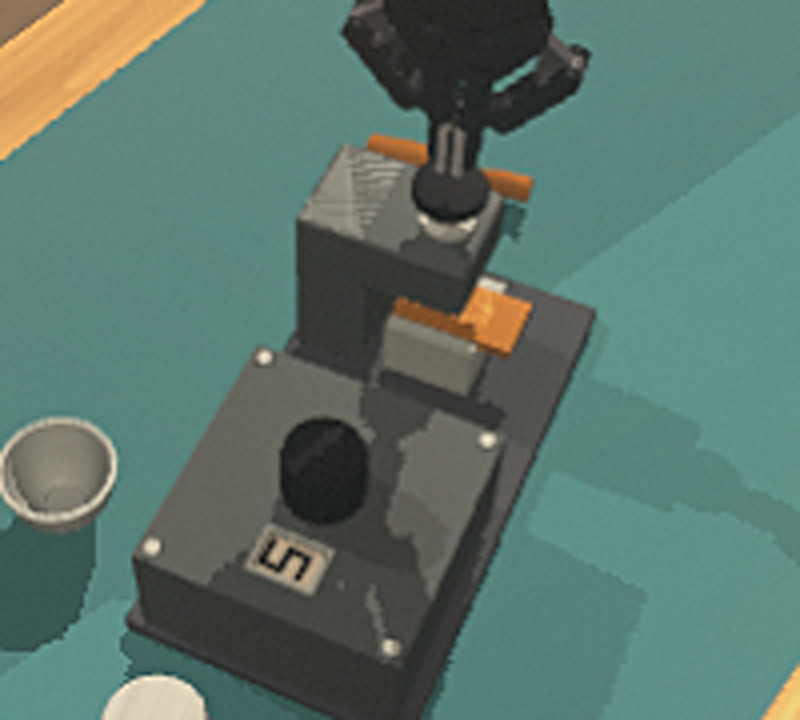

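```bash
python3 -m crank '[[[0,-2,-4],[0,0,0],0],[[0,0,-4],[0,0,0],0],[[0,0,-2],[0,0,0],0],[[0,0,0],[0,0,0],0],[[0,0,0],[0,0,0],0]]' |sed -n '1,2p;4p'; for i in 1 2 3 4 ; do python3 -m crank '[[[0,0,-0.6],[0,0,0],0]]' |sed -n '2p;4p'; done
```

```text
t: 16.9
tcp_pos: [0.5723, -0.0658, 0.1647]
force: [-0.7, 0.2, 0.5]
tcp_pos: [0.5724, -0.0658, 0.1642]
force: [-0.5, 0.6, -0.3]
tcp_pos: [0.5725, -0.0658, 0.1637]
force: [0.5, -0.1, 0.4]
tcp_pos: [0.5725, -0.0658, 0.1631]
force: [0.1, -0.6, 0.3]
tcp_pos: [0.5726, -0.0658, 0.1625]
force: [0.4, 0.1, -0.4]
```

```bash
for i in 1 2 3 4 5 6; do python3 -m crank '[[[0,0,-0.6],[0,0,0],0]]' |sed -n '2p;4p'; done
```

```text
tcp_pos: [0.5726, -0.0658, 0.1619]
force: [-0.8, -0.3, 0.8]
tcp_pos: [0.5726, -0.0658, 0.1612]
force: [-0.2, 0.5, -0.4]
tcp_pos: [0.5726, -0.0658, 0.1606]
force: [0.0, 0.0, 0.5]
tcp_pos: [0.5726, -0.0658, 0.16]
force: [0.0, -0.3, 0.5]
tcp_pos: [0.5726, -0.0658, 0.1593]
force: [-0.9, 0.2, 0.2]
tcp_pos: [0.5726, -0.0658, 0.1587]
force: [0.5, 0.2, -0.0]
```

```bash
for i in 1 2 3 4 5 6 7 8; do python3 -m crank '[[[0,0,-0.6],[0,0,0],0],[[0,0,-0.6],[0,0,0],0]]' |sed -n '2p;4p'; done
```

```text
tcp_pos: [0.5726, -0.0658, 0.1574]
force: [-0.2, 0.2, 1.5]
tcp_pos: [0.5726, -0.0658, 0.1562]
force: [-0.5, 0.0, 0.7]
tcp_pos: [0.5726, -0.0658, 0.1551]
force: [-0.5, -0.2, 1.2]
tcp_pos: [0.5726, -0.0658, 0.154]
force: [-0.7, 0.6, 2.0]
tcp_pos: [0.5726, -0.0658, 0.1528]
force: [-1.0, -0.9, 2.3]
tcp_pos: [0.5726, -0.0658, 0.1516]
force: [-0.4, 0.3, 3.9]
tcp_pos: [0.5726, -0.0658, 0.1504]
force: [-0.6, -0.2, 3.4]
tcp_pos: [0.5726, -0.0658, 0.1492]
force: [-1.4, 0.6, 3.5]
```

Travel is 8.8 mm; from here single rows so I catch the leather.

```bash
for i in 1 2 3 4; do python3 -m crank '[[[0,0,-0.5],[0,0,0],0]]' |sed -n '2p;4p'; done
```

```text
tcp_pos: [0.5727, -0.0658, 0.1487]
force: [-0.7, 0.2, 3.1]
tcp_pos: [0.5727, -0.0658, 0.1482]
force: [-1.8, -0.2, 3.3]
tcp_pos: [0.5726, -0.0658, 0.1477]
force: [-1.0, 0.2, 3.5]
tcp_pos: [0.5726, -0.0658, 0.1472]
force: [-2.0, 1.1, 3.6]
```

```bash
for i in 1 2 3 4; do python3 -m crank '[[[0,0,-0.5],[0,0,0],0]]' |sed -n '2p;4p'; done
```

```text
tcp_pos: [0.5726, -0.0658, 0.1469]
force: [-3.5, 1.0, 8.6]
tcp_pos: [0.5727, -0.0658, 0.1469]
force: [-3.0, 0.5, 10.4]
tcp_pos: [0.5727, -0.0658, 0.1469]
force: [-3.3, 1.5, 9.1]
tcp_pos: [0.5727, -0.0658, 0.1469]
force: [-2.3, 0.2, 7.6]
```

```bash
for z in 1; do python3 -m crank '[[[0,0,-0.7],[0,0,0],0],[[0,0,-0.7],[0,0,0],0]]' |sed -n '2p;4p'; done; python3 -m crank '[[[0,0,-0.8],[0,0,0],0],[[0,0,-0.8],[0,0,0],0]]' |sed -n '2p;4p'
```

```text
tcp_pos: [0.5727, -0.0658, 0.1469]
force: [-2.6, 0.2, 10.8]
tcp_pos: [0.5727, -0.0658, 0.1469]
force: [-4.1, 1.6, 10.5]
```

```bash
python3 -m crank '[[[0,0,-1.1],[0,0,0],0]]' |sed -n '2p;4p'; python3 -m crank '[[[0,0,-1.1],[0,0,0],0]]' |sed -n '2p;4p'; python3 -m crank '[[[0,0,-1.2],[0,0,0],0]]' |sed -n '2p;4p'
```

```text
tcp_pos: [0.5727, -0.0658, 0.1468]
force: [-4.1, 0.7, 14.7]
tcp_pos: [0.5727, -0.0658, 0.1468]
force: [-4.0, 0.5, 13.8]
tcp_pos: [0.5727, -0.0658, 0.1468]
force: [-4.4, 1.3, 14.5]
```

```bash
python3 -m crank '[[[0,0,-1.2],[0,0,0],0],[[0,0,-1.2],[0,0,0],0],[[0,0,-1.2],[0,0,0],0]]' |sed -n '2p;4p'; python3 -m crank '[[[0,0,0.5],[0,0,0],0],[[0,0,2],[0,0,0],0],[[0,0,3],[0,0,0],0],[[0,0,4],[0,0,0],0],[[0,0,6],[0,0,0],0],[[0,0,10],[0,0,0],0],[[0,0,15],[0,0,0],0],[[0,0,20],[0,0,0],0]]'; python3 -m crank '[[[-5,0,25],[0,0,0],0],[[-25,-25,15],[0,0,0],0],[[-30,-30,10],[0,0,0],0],[[-30,-30,0],[0,0,0],0],[[-20,-30,0],[0,0,0],0],[[0,0,0],[0,0,0],0],[[0,0,0],[0,0,0],0],[[0,0,0],[0,0,0],0]]'
python3 - <<'E'
from h import *
st()
im,d=crop("side",200,100,450,330,3,"pics/s12.png"); cv2.imwrite("pics/side12.png",im[:,:,::-1])
im2,_=ctrl.read_camera("top"); cv2.imwrite("pics/top12.png",im2[:,:,::-1])
K,D,r,t=cal("side"); R=cv2.Rodrigues(r)[0]
v,u=np.mgrid[150:330,260:420]
q=cv2.undistortPoints(np.c_[u.ravel(),v.ravel()].astype(float).reshape(-1,1,2),K,D).reshape(-1,2)
z=d[v.ravel(),u.ravel()]
P=(np.c_[q,np.ones(len(q))]*z[:,None]-t)@R
def med(c,rad,lo,hi):
    m=(np.hypot(P[:,0]-c[0],P[:,1]-c[1])<rad)&(P[:,2]>lo)&(P[:,2]<hi)
    return m.sum(),np.median(P[m],0).round(4) if m.sum() else None
print("plunger",med((.572,-.066),.015,.14,.17))
print("knob",med((.530,.0985),.015,.115,.135))
E
```

```text
tcp_pos: [0.5727, -0.0658, 0.1468]
force: [-4.9, 1.0, 13.8]
t: 22.1
tcp_pos: [0.5708, -0.0654, 0.2078]
orientation: [0.698, -0.697, -0.117, 0.119]
force: [-0.6, -0.6, -0.2]
width: 0.0002
t: 22.9
tcp_pos: [0.4611, -0.184, 0.2683]
orientation: [-0.695, 0.699, 0.122, -0.115]
force: [-0.1, 0.5, -0.3]
width: -0.0
t 22.90 tcp [ 0.4611 -0.184   0.2683] jawyaw 19.33 fing [ 0.0105 -0.0041 -0.9999] F [-0.1  0.5 -0.3] M [ 0.01 -0.08  0.02] w -0.0000 j [-0.52  0.17  1.68  0.    1.28 -0.86]
plunger (np.int64(111), array([ 0.5721, -0.0653,  0.1597]))
knob (np.int64(144), array([0.5299, 0.0986, 0.1272]))
```

View pics/s12.png

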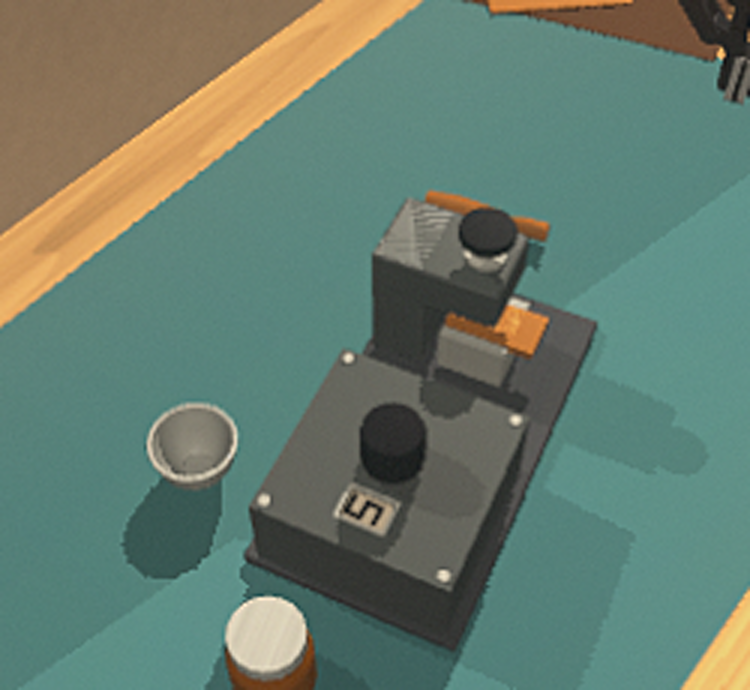

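View pics/top12.png

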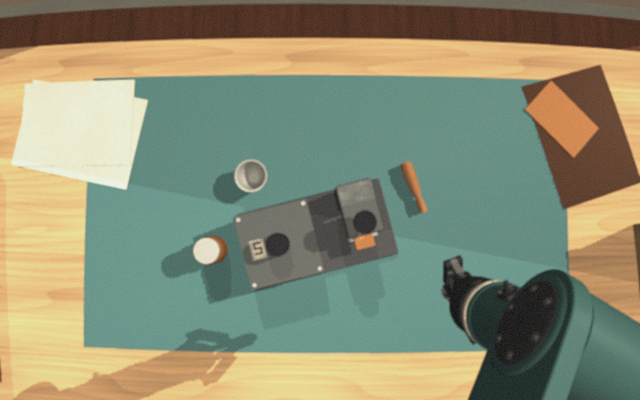

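```bash
python3 -c "
from rig import ctrl
print(ctrl.close_job())"
```

```text
the job is handed in; nothing more can be done
None
```

The wheel now shows 5 and is locked, the tag has been stamped, and I handed the job in at about 23 s.

**Setting the wheel:** I gripped the knob, pushed it down and turned it about 90° counter-clockwise from 3 to 5. The first let-up was off the notch, so the knob stayed about 5 mm down. I felt for the notch, gripped again, turned about 4° more and let the knob rise.

**Stamping:** With closed fingertips the plunger met the leather at about 11 mm. I held it there at about 14 N, then let it come back up.

**Last checks:**
- **Window:** it shows 5, slightly off centre.
- **Knob:** its top reads 127.2 mm. The camera reads about 1.5 mm high on surfaces I know, so this matches the nominal 126 mm, fully up.
- **Plunger:** its top reads 159.7 mm against 158 mm, so it is back up.
- **Surroundings:** the jar, cup and burnisher look to be in the same places in the top view. The arm is clear and touching nothing.

**What did not go smoothly:**
- The largest push I read on the knob was 21 N, for a moment on the first press. That is under the 25 N limit, but forces were only read at the end of each call.
- While I was feeling for the notch, I twisted the knob clockwise with up to 0.8 N m before I eased off. I had misjudged which way the notch lay.
- I judged the lock from the knob's height and its settled position. I did not test it by trying to turn it again.

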